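# Draw a plaster mould shut with its turnbuckle

### The arm

A 7-joint arm with a two-finger parallel gripper is mounted at the origin on the work surface. World frame = base frame: x ahead of the robot, y to its left, z up, the work surface at z = 0. Lengths are in m, angles in rad, forces in N, time in s.
With the tool pointing down it reaches from about 0.425 to 0.875 m from the base axis. Payload 4.7 kg.
Tool frame: the origin (TCP) lies at the very end of the fingers, on their centre line; the grasp point (between the pads) lies 19 mm behind it; z points along the fingers, y is the line along which they close (so a half turn about z gives the same grasp; the last joint's range is limited). The gripper opens to 87 mm and grips with 3 to 60 N. Pads are 19 mm wide; open, the fingers measure 117 mm over their backs; the gripper's body (75 mm by 190 mm) begins 51 mm behind the grasp point.
Start: joints at [0.014, 0.321, -0.07, 1.45, 0.023, 1.371, -0.057], TCP at [0.65, -0, 0.223] pointing down, gripper open.
Joint ranges: [-2.86, 2.86], [-0.3, 2.09], [-1.38, 1.24], [0.06, 2.45], [-1.56, 4.7], [0.09, 2.05], [-2.69, 2.69]. Speed limits (rad/s): [2.57, 2.57, 3.14, 3.14, 3.14, 3.14, 3.14].

### API

Orientations are given as a rotation vector (axis times angle).
In Python, from bench import ctrl, imaging, ticket gives the robot as it stands.
- The arm moves only by the tool jog_arm, never from a script. Its argument "rows" is text: rows parted by semicolons, each of 7 numbers parted by spaces: the shift along the tool's x, y, z in cm, then the turn, a rotation vector about the tool's x, y, z in rad, then the closure, from -1 (fully open) to 1 (shut), so that 0 is half open. A call has 1 to 5 rows; each row shifts and turns the commanded pose from where the row before left it, along the tool's axes as they then stand; what a row does not reach is not made up. A row lasts 1/8 s, in which the tool goes at most 62.5 mm and 10.7 degrees, less where a joint would pass 70% of its speed; a pose out of reach is approached as far as the arm can. A call with a gripper value outside its range is refused whole. The fingers move at their own pace and stop on an object; "force" is the grip in N (left out, the last holds). Time passes only in rows, so rows that do not move let the fingers close. It gives the time, the measured TCP pose, the force, the opening and the grip force at its end, in the units of the state.
- ctrl.get_state(): the state, without advancing time (a new reading comes with each control period).
- imaging.get_image(name): name is "scene" or "side" or "wrist"; returns a dict with "img" (400x640x3 uint8, blue, green, red), "vertical_fov" (degrees; the focal length in pixels is half the picture's height over the tangent of half this angle, whatever the lens; pixels are square), "cx", "cy" (the principal point, pixels), "origin" and "orientation" of the camera in the world. Camera axes: x right, y down, z forward; pixel columns grow to the right and rows downward; lengths in m; the calibration is good to about 2 mm. The wrist camera is an equidistant fisheye: a pixel r from the principal point sees the ray r / f radians off the axis. A picture is of the moment at which its call begins. There is no depth.
- ticket.close_job(): hands the job in; it is judged then, once.
The state is a dict: "time": time; "joint_positions": joint angles; "qd": joint speeds; "joint_torque": joint torques, N m; "position": TCP position; "tool_rot": TCP orientation; "ft_force": force on the tool from outside, world axes, zero at the start; "torque": the same for the moment, N m; "grip_width": opening from 0.0 (shut) to 1.0 (fully open); "grip_force": force on a finger pad.
Only numpy, scipy, OpenCV 4.12 (cv2) and the standard library are available. Lean on these libraries where they do the work, as an engineer would, in place of code of your own. Each camera call takes 0.05 s, during which the arm holds its last target. There are 200 camera calls.

### The job

Close the two-part plaster mould for casting. First take the wooden spacer out of the gap between the mould halves by its slanted tab and leave it lying or standing in the wooden tray; then turn the square steel body of the turnbuckle above the mould, its top moving towards the robot's left, until the two halves meet. Let go of everything, and do not disturb the brush box, the bowl or the blue pot.

Things in the scene. Friction and masses are not known exactly. Their poses are not given: they have to be found in the camera images.
- clamp: Mould clamp: fixed plywood bed 160 (x) x 290 (y) x 20 mm, origin at the centre of its underside; its x axis points to the robot's left, 70 to 110 deg from world x. On it two aluminium jaw plates (90 in x, 18 in y, top at 222 mm) slide along its y, inner faces 148 mm apart when open, 130 shut. Each carries a plaster mould half, 90 (x) x 65 (y), from 22 to 122 mm high. All is centred on the bed.
- sleeve_mid (a point): Centre of the turnbuckle body, a steel bar 32 x 32 mm square and 88 mm long along the clamp's y, 200 mm above the table, over the mould's gap, nothing above it; a round collar and a 16 mm threaded rod come out of each end. It turns in place about the clamp's y axis.
- sleeve (a joint): Angle of the turnbuckle body, rad, positive about the clamp's +y (top moves to clamp +x, the robot's left: tightens). At 0 and each quarter turn two flats are level. Starts between -0.8 and 0.8; mould shut at the end stop, 3.53. Each rad draws each jaw in 2.55 mm, so the gap (14 to 22 mm at the start) shuts 5.09 mm a rad. Friction about 0.15 N m; it stays where it is left.
- jaw_left (a joint): How far the jaw at the clamp's +y end (the near one) has moved inward, m (0 = gap 18 mm; 0.0090 = shut).
- jaw_right (a joint): How far the jaw at the clamp's -y end (the far one) has moved inward, m (0.0090 = shut).
- half_left (a point): Point on the upper inner edge of the near (+y) mould half, at the middle of its length, 122 mm above the table.
- half_right (a point): The same point on the far (-y) half; the distance between the two points is the gap.
- spacer_tab (a point): Grasp point on the tab's centre line. Spacer: flat dark wood, 10 mm thick (its y), 70 g; a blade 100 (x) x 45 mm high stands on the bed in the gap; from it a tab 24 mm wide, 110 long leans 45 deg, rising to the spacer's -x (robot's right), out past the mould's side. Point: 32 mm from the tab's upper end, 85 mm above the blade's underside. Axes: spacer's; yaw at first as the clamp's.
- spacer_blade (a point): Centre of the spacer's blade: 85 mm toward the spacer's +x from the tab point, 22.5 mm above the blade's underside.
- tray: Open wooden tray, fixed, 170 x 170 x 26 mm high outside, walls 5 mm, floor 5 mm; origin at the centre of its underside. It stands to the robot's left or right of the clamp; yaw varies.
- brush_box_mid (a point): Brush box, a loose grey box 95 x 95 x 105 mm with brushes standing out of it to 220 mm high and up to 60 mm from its middle; point on its axis 50 mm up. Stands on the side opposite the tray.
- bowl_mid (a point): Loose terracotta bowl, 100 mm across, 55 mm high; point on its axis 27 mm up.
- pot_mid (a point): Loose blue ceramic pot, 84 mm across, 75 mm high; point on its axis 37 mm up. The bowl and the pot stand one near and right of the clamp, one beyond it to the left, either way.
Things that resemble listed ones, but are neither listed nor needed, are in the scene too. Of the things that look like the part that bears spacer_tab, the larger one is meant.

How it is judged:
On the way, in this order (a step that is already met when the one before it is completed fails the run):
1. the spacer is out of the gap and let go in the tray (x of spacer_blade in the frame of tray between -0.078 and 0.078 m and y of spacer_blade in the frame of tray between -0.078 and 0.078 m and height (world z) of spacer_blade below 0.05 m and contact force between the fingers and spacer below 0.2 N), for 0.2 s.
2. the two mould halves meet (gap under 2 mm) (value of joint each of jaw_left, jaw_right above 0.008 m), for 0.2 s.
At the end, for the whole second after the job is handed in: The mould halves meet (gap under 2 mm) and the spacer rests, released, in the tray (the centre of its blade over the tray's inside, no more than 50 mm above the table) (all of step 2 and x of spacer_blade in the frame of tray between -0.078 and 0.078 m and y of spacer_blade in the frame of tray between -0.078 and 0.078 m and height (world z) of spacer_blade below 0.05 m and linear speed of spacer below 0.02 m/s); the robot touches nothing.
It fails at once if the brush box is moved more than 25 mm (distance of brush_box_mid from where it was at the start of the episode above 0.025 m).
It fails at once if the bowl is moved more than 25 mm (distance of bowl_mid from where it was at the start of the episode above 0.025 m).
It fails at once if the blue pot is moved more than 25 mm (distance of pot_mid from where it was at the start of the episode above 0.025 m).
It also fails if it takes over 72 s, if anything falls off the work surface, if the arm or the gripper's body presses on something with over 40 N, if the wrist force passes 120 N, or if a joint passes its speed limit or range.

## Working session

There is one attempt and no reset: what is moved stays moved. The work goes in short steps, Python scripts to look and compute and a tool call to move; the robot and the scene stay as the last step left them, time stands still between calls to the robot, and variables do not carry over. Pictures are saved under pics/ and viewed, at most 10 in all, crops included, and the job is handed in when it is done.

Besides the shell and the picture viewer there is one more tool, called after "Request:" as name(argument=value, ...) on one line, values as JSON. jog_arm: Moves the arm, as the interface text tells. Its arguments: {"type":"object","properties":{"rows":{"type":"string"},"force":{"type":"number"}},"required":["rows"]}

```bash
mkdir -p pics; cat > h.py <<'E'
import numpy as np, cv2
from scipy.spatial.transform import Rotation as R
from bench import ctrl, imaging, ticket
def cam(n):
    d=imaging.get_image(n); return d
def Rm(d):
    o=np.array(d["orientation"],float)
    return o if o.shape==(3,3) else R.from_rotvec(o).as_matrix() if o.size==3 else R.from_quat(o).as_matrix()
def ray(d,u,v,fish=False):
    f=200/np.tan(np.radians(d["vertical_fov"])/2); x,y=u-d["cx"],v-d["cy"]
    if fish:
        r=np.hypot(x,y); t=r/f; c=np.array([x/r*np.sin(t),y/r*np.sin(t),np.cos(t)])
    else: c=np.array([x/f,y/f,1])
    w=Rm(d)@c; return np.array(d["origin"]),w/np.linalg.norm(w)
def atz(d,u,v,z,fish=False):
    o,w=ray(d,u,v,fish); return o+w*(z-o[2])/w[2]
def proj(d,p):
    f=200/np.tan(np.radians(d["vertical_fov"])/2); c=Rm(d).T@(np.array(p)-d["origin"])
    return f*c[0]/c[2]+d["cx"], f*c[1]/c[2]+d["cy"]
def tri(*rs):
    A=sum(np.eye(3)-np.outer(w,w) for o,w in rs); b=sum((np.eye(3)-np.outer(w,w))@o for o,w in rs)
    return np.linalg.solve(A,b)
E
python3 - <<'E'
from h import *
import pickle
D={n:cam(n) for n in("scene","side","wrist")}
pickle.dump(D,open("d0.pkl","wb"))
for n,d in D.items():
    print(n,{k:np.round(v,4).tolist() for k,v in d.items() if k!="img"}); cv2.imwrite(f"pics/{n}0.png",cv2.resize(d["img"],(800,500)) if 0 else d["img"])
print(ctrl.get_state())
E
```

```text
scene {'vertical_fov': 52.1809, 'cx': 326.6649, 'cy': 199.7648, 'origin': [0.9522, -0.3798, 0.8291], 'orientation': [-2.3758, -0.8759, 0.3056]}
side {'vertical_fov': 51.9631, 'cx': 325.0616, 'cy': 203.024, 'origin': [0.2901, 0.6629, 0.8899], 'orientation': [-0.549, 2.7097, -1.0933]}
wrist {'vertical_fov': 65.7065, 'cx': 319.4636, 'cy': 202.1113, 'origin': [0.6496, 0.0669, 0.3836], 'orientation': [2.8951, -0.001, -0.0022]}
{'time': 0.15, 'joint_positions': array([ 0.01407634,  0.32165993, -0.07007596,  1.45138898,  0.02259616,
        1.37078128, -0.05687984]), 'qd': array([ 1.02651519e-03, -1.89621938e-03, -1.23661858e-03, -1.89774795e-03,
       -2.37376028e-04,  1.44365370e-03, -7.62322002e-05]), 'joint_torque': array([ 2.16972071e-04, -4.91794288e+01, -4.04079035e-01, -3.12878716e+01,
       -6.39387709e-02,  4.04033612e-02,  9.90178205e-05]), 'position': array([ 6.49590330e-01, -3.47328393e-05,  2.21710911e-01]), 'tool_rot': array([-2.22069329e+00, -2.22082422e+00,  1.70191173e-03]), 'ft_force': array([ 0.04664674, -0.34362057, -0.72912896]), 'torque': array([-0.0478468 ,  0.03208665,  0.01239476]), 'grip_force': 0.0, 'grip_width': 1.0018212845163887}
```

View pics/scene0.png

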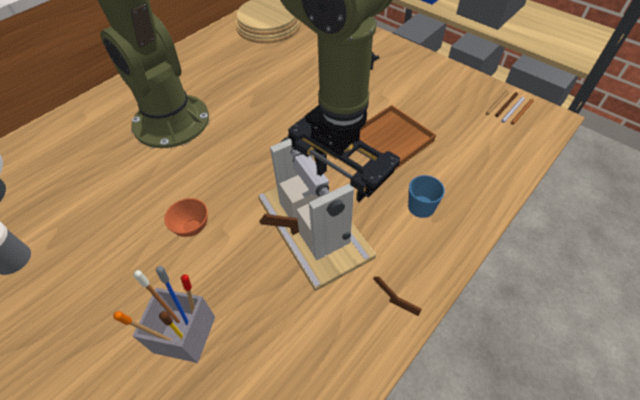

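View pics/side0.png

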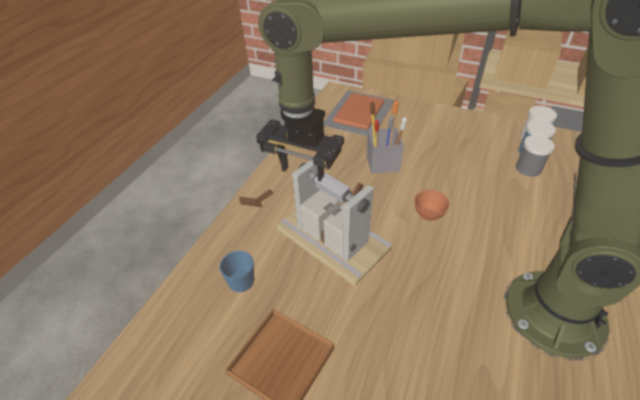

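Candidates for the spacer in the scene view are the dark wood piece standing in the clamp with its tab at (278,222), also at (357,188) in the side view, and a smaller loose piece on the table at (398,298), at (256,200) in the side view. By the description, the one in the clamp is meant. Tray at (397,137), bowl at (186,217), pot at (426,196), brush box at (180,320). Next is a close crop to check that choice.

```bash
python3 - <<'E'
from h import *
import pickle
D=pickle.load(open("d0.pkl","rb"))
a=cv2.resize(D["scene"]["img"][125:295,245:385],None,fx=2.85,fy=3.5,interpolation=3)
b=cv2.resize(D["side"]["img"][125:295,265:405],None,fx=2.85,fy=3.5,interpolation=3)
cv2.imwrite("pics/c1.png",np.hstack([a,b])); print(a.shape)
E
```

```text
(595, 399, 3)
```

View pics/c1.png

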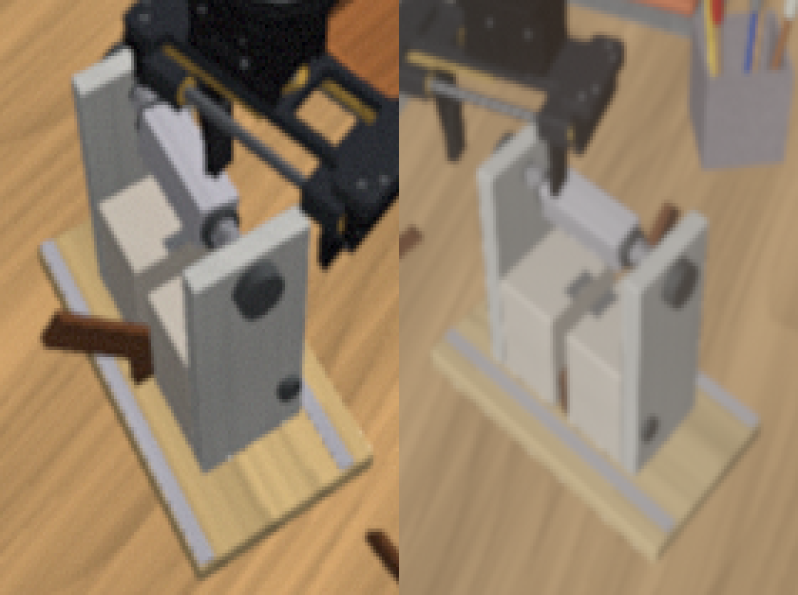

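View pics/wrist0.png

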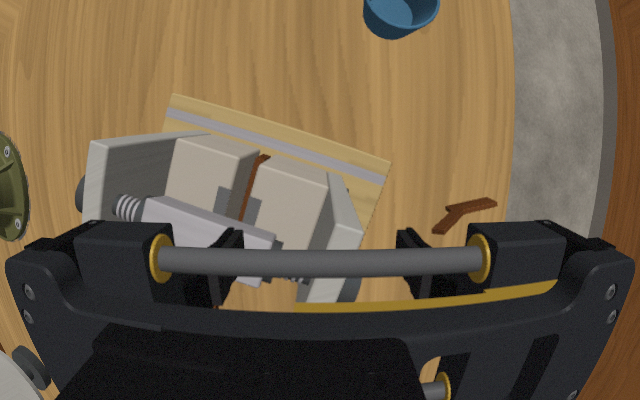

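The crop confirms it: the large spacer stands in the gap with its tab leaning out to the robot's right. In the scene view its tip is near (260,219) and it meets the mould near (297,220). The wrist view shows the loose decoy at (465,213) and the bed's left edge corners at (172,94) and (391,162).

```bash
cat > fit.py <<'E'
from h import *
import pickle
from scipy.optimize import least_squares
D=pickle.load(open("d0.pkl","rb"))
def fit(obs,x0,ax=0):
    def r(p):
        c,s=np.cos(p[2]),np.sin(p[2]); e=[]
        for n,u,v,q in obs:
            w=np.array([p[0]+c*q[0]-s*q[1],p[1]+s*q[0]+c*q[1],q[2]])
            e+=list((atz(D[n],u,v,q[2],n=="wrist")-w)[:2])
        return e
    s=least_squares(r,x0,loss="soft_l1",f_scale=.004); return s.x,np.round(1000*np.array(r(s.x)).reshape(-1,2),1)
E
python3 - <<'E'
from fit import *
a,b=.08,.145
obs=[("scene",317,286.5,(-a,-b,.02)),("scene",374.8,256,(a,-b,.02)),("scene",259,196,(-a,b,.02)),
("side",354.8,281,(a,b,.02)),("side",276.6,225.6,(a,-b,.02)),("side",391.7,246,(-a,b,.02)),
("wrist",172,94,(a,b,.02)),("wrist",391,162,(a,-b,.02))]
x,e=fit(obs,[.6,0,1.57]); print("clamp",x.round(4),np.degrees(x[2]),e.tolist())
t=.085
obs=[("side",276,311.5,(t,-t,.026)),("side",333.5,347,(-t,-t,.026)),("side",228,367,(t,t,.026)),("scene",392,107,(-t,t,.026)),("scene",435,137,(t,t,.026))]
for n,u,v,_ in obs: print(n,u,v,atz(D[n],u,v,.026).round(3))
for k,n,u,v,z in [("bowl","scene",186,210,.055),("bowl","side",432,200,.055),("pot","scene",426,185,.075),("pot","side",238,263,.075),
  ("box","scene",134,334,.105),("box","scene",191,351,.105),("box","scene",213,300,.105),("box","scene",158,290,.105),("brush","scene",122,317,.2),("brush","side",396,105,.2)]:
    print(k,n,atz(D[n],u,v,z).round(3))
print("tabtip",tri(ray(D["scene"],262,217),ray(D["side"],357,187)))
E
```

```text
clamp [ 0.5748 -0.0044  1.2459] 71.38633967379612 [[1.5, 5.8], [0.3, -7.4], [6.0, 0.9], [0.3, -3.9], [-7.7, 1.3], [-1.1, 6.6], [1.8, -2.8], [-2.9, -0.2]]
side 276 311.5 [0.603 0.267 0.026]
side 333.5 347 [0.446 0.295 0.026]
side 228 367 [0.635 0.423 0.026]
scene 392 107 [0.483 0.443 0.026]
scene 435 137 [0.645 0.418 0.026]
bowl scene [ 0.34  -0.186  0.055]
bowl side [ 0.349 -0.202  0.055]
pot scene [0.731 0.22  0.075]
pot side [0.732 0.21  0.075]
box scene [ 0.527 -0.428  0.105]
box scene [ 0.629 -0.38   0.105]
box scene [ 0.585 -0.295  0.105]
box scene [ 0.49  -0.35   0.105]
brush scene [ 0.545 -0.418  0.2  ]
brush side [ 0.532 -0.41   0.2  ]
tabtip [ 0.53702997 -0.10859355  0.12334665]
```

```bash
cat >> h.py <<'E'
C=np.array([.5748,-.0044]); YAW=1.2459
Z=np.array([0,0,1.])
def ax(): return np.array([np.cos(YAW),np.sin(YAW),0]),np.array([-np.sin(YAW),np.cos(YAW),0])
def cl(x,y,z):
    a,b=ax(); return np.array([*C,0])+a*x+b*y+Z*z
def rotA(t):  # closing along clamp y, tilt t (body leans to robot's right)
    a,b=ax(); return np.array([np.cos(t)*a+np.sin(t)*Z,-b,np.sin(t)*a-np.cos(t)*Z]).T
def plan(wps,start=None):
    """wps: (grasp-point pos, rot matrix, closure, step_m)"""
    if start is None:
        s=ctrl.get_state(); p,M=np.array(s["position"]),R.from_rotvec(s["tool_rot"])
    else: p,M=start
    rows=[]
    for g,Rt,c,st in wps:
        q=g+.019*Rt[:,2]; T=R.from_matrix(Rt); w=(M.inv()*T).as_rotvec()
        n=max(1,int(np.ceil(max(np.linalg.norm(q-p)/st,np.linalg.norm(w)/.18))))
        for i in range(n):
            g0=p-.019*M.as_matrix()[:,2]
            gn=g0+(g-g0)/(n-i); Mn=M*R.from_rotvec(w/n)
            pn=gn+.019*Mn.as_matrix()[:,2]; d=M.inv().apply(pn-p)*100
            rows.append(" ".join(f"{v:.2f}" for v in d)+" "+" ".join(f"{v:.3f}" for v in w/n)+f" {c}"); p,M=pn,Mn
        rows.append("#")
    k=0
    for r in rows:
        print(r)
    return p,M
E
python3 - <<'E'
from h import *
t=np.radians(25); Rg=rotA(t); g=cl(-.085,0,.105); s=ctrl.get_state()
R0=R.from_rotvec(s["tool_rot"]).as_matrix(); up=np.array(s["position"])-.019*R0[:,2]+[0,0,.09]
print(g); plan([(up,R0,-1,.045),(g-.13*Rg[:,2],Rg,-1,.045)])
E
```

```text
[ 0.5476671  -0.08495313  0.105     ]
-0.00 -0.01 -4.50 0.000 0.000 -0.000 -1
-0.00 -0.01 -4.50 0.000 0.000 -0.000 -1
#
-2.58 -2.35 2.15 -0.014 0.087 0.064 -1
-2.90 -2.20 1.87 -0.014 0.087 0.064 -1
-3.18 -2.02 1.56 -0.014 0.087 0.064 -1
-3.43 -1.82 1.23 -0.014 0.087 0.064 -1
-3.63 -1.60 0.89 -0.014 0.087 0.064 -1
#
```

Request:
jog_arm(rows="0 0 -4.5 0 0 0 -1; 0 0 -4.5 0 0 0 -1; -2.6 -2.35 2.15 -0.014 0.087 0.064 -1; -2.9 -2.2 1.85 -0.014 0.087 0.064 -1; -3.2 -2.0 1.55 -0.014 0.087 0.064 -1")

```text
time: 0.78
position: [0.5791, -0.0787, 0.2481]
tool_rot: [-2.294, -1.885, -0.323]
ft_force: [0.7, -0.9, -0.2]
grip_width: 1.0
grip_force: 0.0
```

Request:
jog_arm(rows="-3.4 -1.8 1.25 -0.014 0.087 0.064 -1; -3.65 -1.6 0.9 -0.014 0.087 0.064 -1; 0 0 0 0 0 0 -1")

```text
time: 1.15
position: [0.5296, -0.1346, 0.2031]
tool_rot: [-2.315, -1.643, -0.508]
ft_force: [1.0, 0.6, 1.0]
grip_width: 0.998
grip_force: 0.0
```

```bash
python3 - <<'E'
from h import *
import pickle
D={n:cam(n) for n in("scene","side","wrist")}
pickle.dump(D,open("d1.pkl","wb"))
cv2.imwrite("pics/w1.png",D["wrist"]["img"])
s=ctrl.get_state(); print(s["position"],s["tool_rot"],R.from_matrix(rotA(np.radians(25))).as_rotvec(),D["wrist"]["origin"],D["wrist"]["orientation"])
E
```

```text
[ 0.53403681 -0.12871171  0.20664213] [-2.3056595  -1.65805247 -0.51372986] [-2.3086894  -1.65849767 -0.51182412] [ 0.53054317 -0.13777335  0.38091202] [-2.91150041  0.48090765 -0.0435412 ]
```

View pics/w1.png

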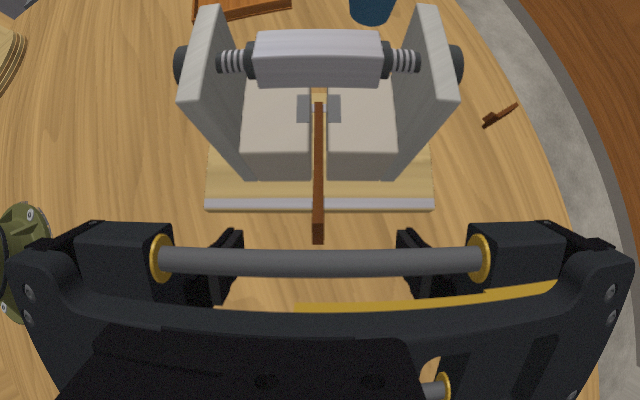

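Wrist view: the tab lies along column 318 (tip near row 243) and the fingers are symmetric about column 320, so the hand is centred on it. The sleeve's edges are at rows 30, 56 and 85.

```bash
python3 - <<'E'
from h import *
import pickle
D=pickle.load(open("d1.pkl","rb")); d=D["wrist"]; a,b=ax()
def loc(p): q=p-np.array([*C,0]); return np.round([q@a,q@b,p[2]],4)
print("tip",[loc(atz(d,318,v,z,True)) for v,z in((243,.122),(243,.128))])
print("bed",[loc(atz(d,u,v,z,True)) for u,v,z in((205,200,.02),(434,200,.02),(205,209,0),(434,209,0))])
print("jawtop R corners",[loc(atz(d,u,v,.222,True)) for u,v in((180,100),(461,100),(200,4),(438,4))])
# sleeve edges
def proj_f(p):
    c=Rm(d).T@(p-d["origin"]); f=200/np.tan(np.radians(d["vertical_fov"])/2); th=np.arctan2(np.hypot(c[0],c[1]),c[2]); k=f*th/np.hypot(c[0],c[1]); return d["cx"]+k*c[0],d["cy"]+k*c[1]
for th in np.arange(-.8,.81,.1):
    v=[round(proj_f(cl(.0226*np.sin(th+k*np.pi/2+np.pi/4),0,.2+.0226*np.cos(th+k*np.pi/2+np.pi/4)))[1]) for k in range(4)]
    print(round(th,1),sorted(v))
Rg=rotA(np.radians(25)); g=cl(-.085,0,.105)
plan([(g-.02*Rg[:,2],Rg,-1,.04),(g,Rg,-1,.01)])
E
```

```text
tip [array([-0.1248,  0.0011,  0.122 ]), array([-0.1252,  0.001 ,  0.128 ])]
bed [array([-0.0671,  0.1427,  0.02  ]), array([-0.0679, -0.1427,  0.02  ]), array([-0.075 ,  0.1498,  0.    ]), array([-0.0758, -0.1497,  0.    ])]
jawtop R corners [array([-0.0437,  0.0874,  0.222 ]), array([-0.0441, -0.0899,  0.222 ]), array([0.0456, 0.0909, 0.222 ]), array([ 0.0446, -0.0914,  0.222 ])]
-0.8 [34, 37, 74, 83]
-0.7 [35, 36, 77, 81]
-0.6 [33, 38, 79, 79]
-0.5 [31, 41, 77, 81]
-0.4 [29, 43, 74, 82]
-0.3 [28, 46, 71, 84]
-0.2 [27, 48, 68, 85]
-0.1 [27, 51, 65, 86]
-0.0 [27, 54, 61, 87]
0.1 [27, 57, 58, 88]
0.2 [27, 55, 59, 88]
0.3 [28, 51, 62, 88]
0.4 [29, 48, 65, 87]
0.5 [30, 45, 67, 87]
0.6 [31, 42, 70, 86]
0.7 [33, 39, 73, 84]
0.8 [35, 37, 75, 83]
-0.06 -0.03 3.68 -0.000 -0.001 0.000 -1
-0.05 -0.03 3.68 -0.000 -0.001 0.000 -1
-0.05 -0.03 3.68 -0.000 -0.001 0.000 -1
#
0.00 0.00 1.00 0.000 0.000 -0.000 -1
0.00 0.00 1.00 0.000 0.000 -0.000 -1
#
```

Request:
jog_arm(rows="-0.25 -0.05 3.6 0 0 0 -1; -0.25 0 3.6 0 0 0 -1; -0.1 0 3.6 0 0 0 -1; 0 0 1.0 0 0 0 -1; 0 0 1.0 0 0 0 -1", force=15)

```text
time: 1.92
position: [0.5498, -0.0824, 0.0887]
tool_rot: [-2.306, -1.66, -0.515]
ft_force: [0.1, -0.1, 1.1]
grip_width: 1.0
grip_force: 0.0
```

Request:
jog_arm(rows="0 0 0 0 0 0 0; 0 0 0 0 0 0 0.5; 0 0 0 0 0 0 1; 0 0 0 0 0 0 1; 0 0 0 0 0 0 1", force=15)

```text
time: 2.55
position: [0.5486, -0.0831, 0.088]
tool_rot: [-2.307, -1.657, -0.513]
ft_force: [-0.5, -0.7, -0.2]
grip_width: 0.517
grip_force: 0.0
```

```bash
python3 - <<'E'
from h import *
s=ctrl.get_state(); M=R.from_rotvec(s["tool_rot"]).as_matrix(); p=np.array(s["position"]);g=p-.019*M[:,2]
a,b=ax(); q=g-np.array([*C,0]); print(q@a,q@b,g,s["ft_force"],s["grip_width"],s["grip_force"])
d=cam("wrist"); cv2.imwrite("pics/w2.png",d["img"][:,120:540])
plan([(g-.085*a+.004*Z,M,1,.02),(g-.085*a+.26*Z,M,1,.045)])
E
```

```text
-0.09102576380602716 -0.0002839173957437409 [ 0.54601268 -0.09075427  0.10524856] [-0.47027612 -0.65273808 -0.17436327] 0.5173467071514242 0.0
-1.51 0.00 -0.80 -0.000 -0.000 -0.000 1
-1.51 0.00 -0.80 -0.000 -0.000 -0.000 1
-1.51 0.00 -0.80 -0.000 -0.000 -0.000 1
-1.51 0.00 -0.80 -0.000 -0.000 -0.000 1
-1.51 0.00 -0.80 -0.000 -0.000 -0.000 1
#
1.81 -0.00 -3.86 -0.000 0.000 0.000 1
1.81 -0.00 -3.86 -0.000 0.000 0.000 1
1.81 -0.00 -3.86 -0.000 0.000 0.000 1
1.81 -0.00 -3.86 -0.000 0.000 0.000 1
1.81 -0.00 -3.86 -0.000 0.000 0.000 1
1.81 -0.00 -3.86 -0.000 0.000 0.000 1
#
```

View pics/w2.png

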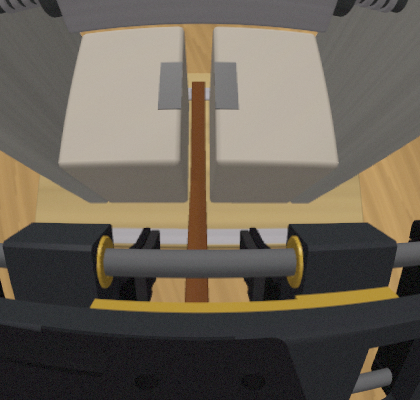

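The tab runs between the fingers (column 198 of the crop) and the fingers are still closing, so I keep closing.

Request:
jog_arm(rows="0 0 0 0 0 0 1; 0 0 0 0 0 0 1; 0 0 0 0 0 0 1; 0 0 0 0 0 0 1; 0 0 0 0 0 0 1", force=15)

```text
time: 3.22
position: [0.5485, -0.0829, 0.0878]
tool_rot: [-2.307, -1.657, -0.513]
ft_force: [-0.5, -0.9, 0.2]
grip_width: 0.113
grip_force: 15.0
```

Request:
jog_arm(rows="0 0 0 0 0 0 1; 0 0 0 0 0 0 1; 0 0 0 0 0 0 1", force=20)

```text
time: 3.6
position: [0.5485, -0.0829, 0.0878]
tool_rot: [-2.307, -1.657, -0.513]
ft_force: [-0.4, 0.2, 0.1]
grip_width: 0.114
grip_force: 20.0
```

Request:
jog_arm(rows="0 0 0 0 0 0 1; 0.1 0 -0.3 0 0 0 1; -1.5 0 -0.7 0 0 0 1; -1.5 0 -0.7 0 0 0 1; -1.5 0 -0.7 0 0 0 1", force=35)

```text
time: 4.22
position: [0.5319, -0.1324, 0.0908]
tool_rot: [-2.309, -1.655, -0.513]
ft_force: [-0.3, -0.4, -0.9]
grip_width: 0.111
grip_force: 35.0
```

Request:
jog_arm(rows="-1.5 0 -0.7 0 0 0 1; -1.5 0 -0.7 0 0 0 1; -0.9 0 -0.5 0 0 0 1; 0.8 0 -1.8 0 0 0 1; 0 0 0 0 0 0 1", force=35)

```text
time: 4.85
position: [0.5203, -0.1719, 0.1138]
tool_rot: [-2.308, -1.66, -0.517]
ft_force: [-0.3, -0.7, -0.8]
grip_width: 0.113
grip_force: 35.0
```

```bash
python3 - <<'E'
from h import *
s=ctrl.get_state(); M=R.from_rotvec(s["tool_rot"]).as_matrix(); p=np.array(s["position"]);g=p-.019*M[:,2]
a,b=ax(); q=g-np.array([*C,0]); print(q@a,q@b,g,s["ft_force"],s["grip_width"],s["grip_force"])
w=cam("wrist")["img"][:,120:540]; sc=cam("scene")["img"][80:360,150:450]
cv2.imwrite("pics/w3.png",np.hstack([cv2.resize(w,(400,381)),cv2.resize(sc,(400,381))]))
Rg=rotA(np.radians(25)); bl=np.array([.543,.356,0])+.02*a; gt=bl-.085*a
print(gt)
h=g.copy(); h[2]=.36; m=gt.copy(); m[2]=.36; e=gt.copy(); e[2]=.12
plan([(h,M,1,.045),(m,Rg,1,.05),(e,Rg,1,.045)])
E
```

```text
-0.18418765351713334 -0.0017896996776449107 [ 0.51770143 -0.17952295  0.13098837] [-0.27337897 -0.72826875 -0.78425635] 0.11273650631427809 34.997071016114205
[0.52225132 0.29440055 0.        ]
1.63 0.02 -3.48 -0.000 -0.000 -0.000 1
1.63 0.02 -3.48 -0.000 -0.000 -0.000 1
1.63 0.03 -3.48 -0.000 -0.000 -0.000 1
1.63 0.03 -3.48 -0.000 -0.000 -0.000 1
1.63 0.03 -3.48 -0.000 -0.000 -0.000 1
1.63 0.03 -3.48 -0.000 -0.000 -0.000 1
#
4.08 -1.47 1.91 0.000 -0.000 0.000 1
4.08 -1.47 1.91 0.000 -0.000 0.000 1
4.08 -1.47 1.91 0.000 -0.000 0.000 1
4.08 -1.47 1.91 0.000 -0.000 0.000 1
4.08 -1.47 1.91 0.000 -0.000 0.000 1
4.08 -1.47 1.91 0.000 -0.000 0.000 1
4.08 -1.47 1.91 0.000 -0.000 0.000 1
4.08 -1.47 1.91 0.000 -0.000 0.000 1
4.08 -1.47 1.91 0.000 -0.000 0.000 1
4.08 -1.47 1.90 0.000 -0.000 0.000 1
#
-1.69 -0.00 3.63 -0.000 -0.000 0.000 1
-1.69 -0.00 3.63 -0.000 -0.000 0.000 1
-1.69 -0.00 3.63 -0.000 -0.000 0.000 1
-1.69 -0.00 3.63 -0.000 -0.000 0.000 1
-1.69 -0.00 3.63 -0.000 -0.000 0.000 1
-1.69 -0.00 3.63 -0.000 -0.000 0.000 1
#
```

View pics/w3.png

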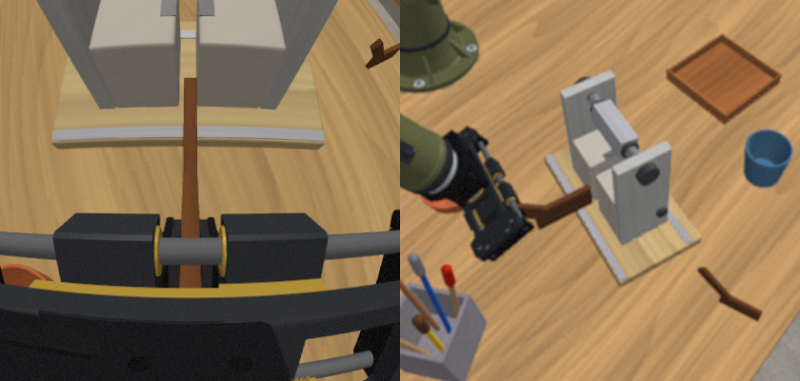

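The left crop shows the spacer level in the fingers and clear of the mould, along column 190. The right crop shows the whole tray, with corners at (668,77), (727,38), (780,78) and (727,118). Now I lift it and carry it across.

Request:
jog_arm(rows="1.65 0 -3.5 0 0 0 1; 1.65 0 -3.5 0 0 0 1; 1.65 0 -3.5 0 0 0 1; 1.65 0 -3.5 0 0 0 1; 1.65 0 -3.5 0 0 0 1")

```text
time: 5.58
position: [0.5188, -0.1706, 0.3057]
tool_rot: [-2.305, -1.658, -0.513]
ft_force: [0.3, -0.9, -1.3]
grip_width: 0.11
grip_force: 35.0
```

Request:
jog_arm(rows="1.65 0 -3.5 0 0 0 1; 4.1 -1.45 1.9 0 0 0 1; 4.1 -1.45 1.9 0 0 0 1; 4.1 -1.45 1.9 0 0 0 1; 4.1 -1.45 1.9 0 0 0 1")

```text
time: 6.2
position: [0.5211, 0.0207, 0.344]
tool_rot: [-2.305, -1.658, -0.512]
ft_force: [0.2, 0.1, -1.1]
grip_width: 0.107
grip_force: 35.0
```

Request:
jog_arm(rows="4.1 -1.45 1.9 0 0 0 1; 4.1 -1.45 1.9 0 0 0 1; 4.1 -1.45 1.9 0 0 0 1; 4.1 -1.45 1.9 0 0 0 1; 4.1 -1.45 1.9 0 0 0 1")

```text
time: 6.82
position: [0.5241, 0.2576, 0.3451]
tool_rot: [-2.306, -1.658, -0.512]
ft_force: [0.5, -0.2, -0.6]
grip_width: 0.111
grip_force: 35.0
```

Request:
jog_arm(rows="3.0 -1.4 1.4 0 0 0 1; 0 0 0 0 0 0 1")

```text
time: 7.08
position: [0.5196, 0.296, 0.3452]
tool_rot: [-2.298, -1.664, -0.51]
ft_force: [1.0, 0.0, -1.2]
grip_width: 0.112
grip_force: 35.0
```

```bash
python3 - <<'E'
from h import *
import pickle
D=pickle.load(open("d1.pkl","rb"))["scene"]
for u,v in((351,136.6),(395,108),(435,137),(395,166.7)): print(atz(D,u,v,.026))
s=ctrl.get_state(); M=R.from_rotvec(s["tool_rot"]).as_matrix(); p=np.array(s["position"]);g=p-.019*M[:,2]
a,b=ax(); print(g,s["ft_force"],s["grip_width"],s["joint_positions"])
Rg=rotA(np.radians(25)); bl=np.array([.543,.356,0])+.015*a; gt=bl-.085*a
m=gt.copy(); m[2]=g[2]; e=gt.copy(); e[2]=.13; e2=gt.copy(); e2[2]=.093
plan([(m,Rg,1,.05),(e,Rg,1,.045),(e2,Rg,1,.015)])
E
```

```text
[0.46695165 0.27100259 0.026     ]
[0.49203712 0.445203   0.026     ]
[0.64451691 0.41783365 0.026     ]
[0.62287882 0.2586693  0.026     ]
[0.5171117  0.28832518 0.36237379] [ 1.00745024  0.01737612 -1.1827064 ] 0.11181765626896001 [ 0.01226513 -0.02876582 -0.35730009  1.672138   -0.37436296  1.23953536
 -0.586676  ]
0.21 0.31 0.10 -0.006 -0.002 0.006 1
#
-1.64 0.00 3.51 -0.000 0.000 -0.000 1
-1.64 0.00 3.51 -0.000 0.000 -0.000 1
-1.64 0.00 3.51 -0.000 0.000 -0.000 1
-1.64 0.00 3.51 -0.000 0.000 -0.000 1
-1.64 0.00 3.51 -0.000 0.000 -0.000 1
-1.64 0.00 3.51 -0.000 0.000 -0.000 1
#
-0.52 0.00 1.12 -0.000 0.000 -0.000 1
-0.52 0.00 1.12 -0.000 0.000 -0.000 1
-0.52 0.00 1.12 -0.000 0.000 -0.000 1
#
```

Request:
jog_arm(rows="0.1 0.9 0.1 0 0 0 1; -1.65 0 3.5 0 0 0 1; -1.65 0 3.5 0 0 0 1; -1.65 0 3.5 0 0 0 1; -1.65 0 3.5 0 0 0 1")

```text
time: 7.7
position: [0.5323, 0.2873, 0.1887]
tool_rot: [-2.311, -1.654, -0.513]
ft_force: [0.4, 0.4, -0.9]
grip_width: 0.112
grip_force: 35.0
```

Request:
jog_arm(rows="-1.65 0 3.5 0 0 0 1; -1.65 0 3.5 0 0 0 1; -0.25 0 0.5 0 0 0 1; 0 0 0 0 0 0 1")

```text
time: 8.2
position: [0.532, 0.2886, 0.108]
tool_rot: [-2.308, -1.655, -0.514]
ft_force: [0.0, 0.7, -0.1]
grip_width: 0.112
grip_force: 35.0
```

```bash
python3 - <<'E'
from h import *
s=ctrl.get_state(); M=R.from_rotvec(s["tool_rot"]).as_matrix(); p=np.array(s["position"]);g=p-.019*M[:,2]
print(g,s["ft_force"],s["grip_width"])
import pickle
S=cam("scene"); w=cam("wrist"); pickle.dump((S,w),open("d2.pkl","wb"))
sc=S["img"][40:230,280:480]
cv2.imwrite("pics/w4.png",np.hstack([cv2.resize(w["img"][:,120:540],(400,381)),cv2.resize(sc,(400,381))]))
E
```

```text
[0.52946435 0.28096736 0.12517589] [ 0.02758247  0.70258688 -0.05601813] 0.11178170855240338
```

View pics/w4.png

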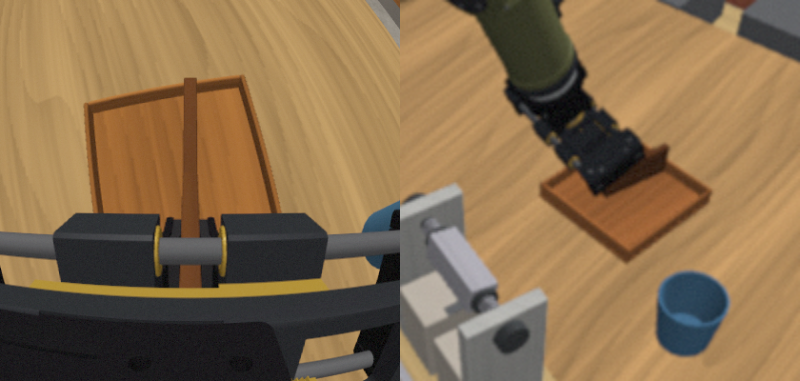

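The wrist view shows the blade along column 190, midway between the tray's side walls (88 to 280), and in the scene it hangs over the tray's floor. I lower it and release.

Request:
jog_arm(rows="-0.45 0 0.95 0 0 0 1; -0.45 0 0.95 0 0 0 1; -0.3 0 0.65 0 0 0 1; -0.15 0 0.3 0 0 0 1; 0 0 0 0 0 0 1")

```text
time: 8.93
position: [0.5307, 0.2893, 0.0754]
tool_rot: [-2.307, -1.656, -0.512]
ft_force: [-0.4, -0.1, -0.2]
grip_width: 0.113
grip_force: 35.0
```

```bash
python3 - <<'E'
from h import *
s=ctrl.get_state(); M=R.from_rotvec(s["tool_rot"]).as_matrix(); p=np.array(s["position"]);g=p-.019*M[:,2]
print(g,s["ft_force"],s["grip_width"])
E
```

```text
[0.52814418 0.28160092 0.09262558] [-0.41454522 -0.06398662 -0.16149415] 0.11268318188715776
```

Request:
jog_arm(rows="-0.1 0 0.2 0 0 0 1; 0 0 0 0 0 0 1")

```text
time: 9.18
position: [0.5309, 0.2892, 0.0736]
tool_rot: [-2.307, -1.657, -0.513]
ft_force: [0.6, 0.1, -1.4]
grip_width: 0.112
grip_force: 35.0
```

Request:
jog_arm(rows="0 0 0 0 0 0 0.6; 0 0 0 0 0 0 0.4; 0 0 0 0 0 0 0; 0 0 0 0 0 0 0; 0 0 0 0 0 0 0")

```text
time: 9.8
position: [0.5309, 0.2892, 0.0736]
tool_rot: [-2.307, -1.657, -0.513]
ft_force: [-0.1, -0.4, -0.5]
grip_width: 0.485
grip_force: 0.0
```

Request:
jog_arm(rows="0 0 0 0 0 0 -0.6; 0 0 0 0 0 0 -1; 0 0 0 0 0 0 -1; 0 0 0 0 0 0 -1; 0 0 0 0 0 0 -1")

```text
time: 10.42
position: [0.5309, 0.2892, 0.0736]
tool_rot: [-2.307, -1.657, -0.513]
ft_force: [0.4, 0.7, 0.5]
grip_width: 0.959
grip_force: 0.0
```

Request:
jog_arm(rows="0 0 -1.5 0 0 0 -1; 0 0 -2.5 0 0 0 -1; 0 0 -3.5 0 0 0 -1; 0 0 -4.0 0 0 0 -1; 0 0 -4 0 0 0 -1")

```text
time: 11.05
position: [0.5097, 0.2259, 0.2161]
tool_rot: [-2.307, -1.657, -0.515]
ft_force: [1.0, -0.7, -0.9]
grip_width: 1.001
grip_force: 0.0
```

```bash
python3 - <<'E'
from h import *
import pickle
s=ctrl.get_state(); print(s["position"],s["ft_force"],s["joint_positions"])
D={n:cam(n) for n in("scene","side","wrist")}; pickle.dump(D,open("d3.pkl","wb"))
sc=D["scene"]["img"][90:270,260:450]; sd=D["wrist"]["img"][:,120:540]
cv2.imwrite("pics/w5.png",np.hstack([cv2.resize(sd,(400,381)),cv2.resize(sc,(400,381),interpolation=3)]))
E
```

```text
[0.5097331 0.2259044 0.2160903] [ 0.96053438 -0.71617443 -0.90541319] [ 0.09993557 -0.03284766 -0.3156728   1.93393902 -0.44618871  1.0465151
 -0.35327507]
```

View pics/w5.png

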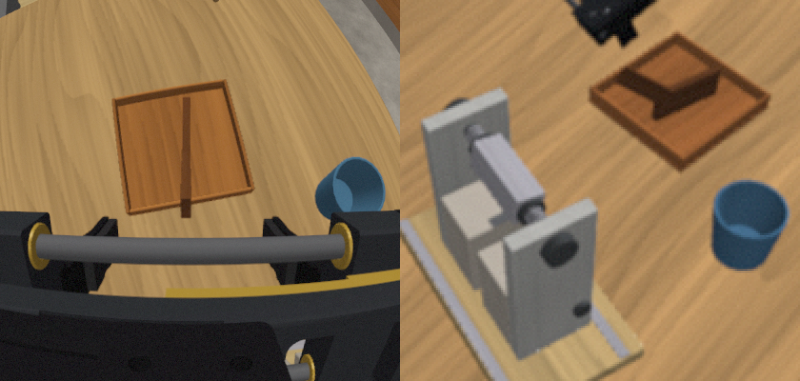

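The scene crop and wrist view show the spacer standing on its blade in the middle of the tray, tab over the near wall, so it is placed. Next I measure the sleeve's starting angle from the stored pictures.

```bash
python3 - <<'E'
from h import *
import pickle
d=pickle.load(open("d1.pkl","rb"))["wrist"]
I=d["img"].astype(float).mean(2)
for u0,u1 in((280,300),(335,355)): print((I[20:96,u0:u1].mean(1)).round().astype(int).tolist())
def pf(p):
    c=Rm(d).T@(p-d["origin"]); f=200/np.tan(np.radians(d["vertical_fov"])/2); h=np.hypot(c[0],c[1]); k=f*np.arctan2(h,c[2])/h; return d["cx"]+k*c[0],d["cy"]+k*c[1],np.linalg.norm(c)
for th in np.arange(-.8,.81,.1):
    P=sorted([pf(cl(.0226*np.sin(th+k*np.pi/2+np.pi/4),0.015,.2+.0226*np.cos(th+k*np.pi/2+np.pi/4))) for k in range(4)],key=lambda p:p[2])
    print(round(th,1),"near row %.1f"%P[0][1],"sil %.1f %.1f"%(min(p[1] for p in P),max(p[1] for p in P)))
E
```

```text
[130, 130, 130, 130, 130, 130, 130, 131, 130, 165, 180, 180, 180, 178, 177, 178, 180, 181, 182, 183, 180, 178, 180, 180, 179, 177, 176, 175, 174, 176, 178, 179, 179, 180, 180, 155, 123, 110, 98, 94, 95, 95, 95, 95, 94, 95, 95, 94, 95, 96, 97, 96, 95, 93, 91, 93, 93, 93, 95, 94, 93, 93, 94, 94, 94, 92, 94, 110, 161, 168, 168, 167, 168, 168, 164, 161]
[128, 130, 130, 130, 130, 129, 129, 129, 128, 167, 174, 174, 174, 172, 171, 172, 174, 175, 175, 175, 175, 175, 174, 174, 173, 172, 170, 169, 168, 170, 172, 171, 171, 172, 170, 143, 120, 107, 97, 94, 95, 96, 96, 95, 95, 95, 95, 95, 94, 95, 96, 97, 95, 94, 94, 93, 92, 93, 96, 95, 93, 94, 94, 94, 93, 93, 95, 111, 164, 168, 167, 168, 167, 167, 160, 154]
-0.8 near row 37.7 sil 34.5 83.4
-0.7 near row 35.3 sil 35.3 81.5
-0.6 near row 79.4 sil 33.2 79.4
-0.5 near row 76.9 sil 31.4 80.8
-0.4 near row 74.3 sil 29.9 82.6
-0.3 near row 71.4 sil 28.7 84.1
-0.2 near row 68.3 sil 27.8 85.4
-0.1 near row 65.1 sil 27.2 86.5
-0.0 near row 61.8 sil 27.0 87.3
0.1 near row 58.4 sil 27.1 87.8
0.2 near row 55.0 sil 27.4 88.1
0.3 near row 51.7 sil 28.1 88.0
0.4 near row 48.4 sil 29.0 87.6
0.5 near row 45.3 sil 30.2 86.9
0.6 near row 42.3 sil 31.6 85.9
0.7 near row 39.5 sil 33.2 84.5
0.8 near row 36.9 sil 35.1 82.9
```

```bash
cat >> h.py <<'E'
def rotB(phi):  # x_t=-b, closing along -a ; phi positive about +b
    a,b=ax(); M=np.array([-b,-a,-Z]).T; return R.from_rotvec(phi*b).as_matrix()@M
def here():
    s=ctrl.get_state(); M=R.from_rotvec(s["tool_rot"]).as_matrix(); p=np.array(s["position"]); g=p-.019*M[:,2]; a,b=ax()
    q=g-np.array([*C,0]); up=-M[:,2]
    print("clamp xyz mm",np.round([q@a*1e3,q@b*1e3,g[2]*1e3],1),"phi",round(np.arctan2(up@a,up@Z),3),"roterr",np.round(R.from_matrix(rotB(np.arctan2(up@a,up@Z)).T@M).as_rotvec(),3),
     "F",np.round(s["ft_force"],1),"q",np.round(s["joint_positions"],2),"w",round(s["grip_width"],3),s["grip_force"],"t",s["time"]); return g,M
E
python3 - <<'E'
from h import *
g,M=here(); B=rotB(.17); u=g+.12*Z
plan([(u,M,-1,.045),(cl(0,0,.33),B,-1,.045)])
E
```

```text
clamp xyz mm [189.9 133.4 234.5] phi -0.441 roterr [-0.004  0.004 -1.571] F [-0.2 -1.1 -0.6] q [ 0.1  -0.03 -0.32  1.93 -0.45  1.04 -0.35] w 1.0 0.0 t 11.2
1.71 0.02 -3.62 -0.000 -0.000 -0.000 -1
1.71 0.02 -3.62 -0.000 -0.000 -0.000 -1
1.71 0.02 -3.62 -0.000 -0.000 -0.000 -1
#
-1.92 1.42 -0.59 -0.047 -0.048 0.152 -1
-1.72 1.71 -0.43 -0.047 -0.048 0.152 -1
-1.47 1.95 -0.28 -0.047 -0.048 0.152 -1
-1.18 2.15 -0.13 -0.047 -0.048 0.152 -1
-0.86 2.29 0.02 -0.047 -0.048 0.152 -1
-0.51 2.37 0.16 -0.047 -0.048 0.152 -1
-0.15 2.40 0.28 -0.047 -0.048 0.152 -1
0.21 2.36 0.38 -0.047 -0.048 0.152 -1
0.57 2.27 0.46 -0.047 -0.048 0.152 -1
0.92 2.12 0.52 -0.047 -0.048 0.152 -1
#
```

Request:
jog_arm(rows="1.7 0 -3.6 0 0 0 -1; 1.7 0 -3.6 0 0 0 -1; 1.7 0 -3.6 0 0 0 -1; -1.9 1.4 -0.6 -0.047 -0.048 0.152 -1; -1.7 1.7 -0.4 -0.047 -0.048 0.152 -1")

```text
time: 11.82
position: [0.5239, 0.1803, 0.3273]
tool_rot: [-2.631, -1.303, -0.425]
ft_force: [0.1, 0.9, 0.3]
grip_width: 0.999
grip_force: 0.0
```

Request:
jog_arm(rows="-1.5 1.95 -0.3 -0.047 -0.048 0.152 -1; -1.2 2.15 -0.15 -0.047 -0.048 0.152 -1; -0.85 2.3 0 -0.047 -0.048 0.152 -1; -0.5 2.35 0.15 -0.047 -0.048 0.152 -1; -0.15 2.4 0.3 -0.047 -0.048 0.152 -1")

```text
time: 12.45
position: [0.555, 0.0631, 0.3135]
tool_rot: [3.093, 0.211, 0.139]
ft_force: [-0.5, 1.2, 0.2]
grip_width: 1.002
grip_force: 0.0
```

Request:
jog_arm(rows="0.2 2.35 0.4 -0.047 -0.048 0.152 -1; 0.55 2.25 0.45 -0.047 -0.048 0.152 -1; 0.9 2.1 0.5 -0.047 -0.048 0.152 -1; 0 0 0 0 0 0 -1")

```text
time: 12.95
position: [0.5718, -0.0063, 0.3046]
tool_rot: [2.937, -0.482, -0.058]
ft_force: [-0.3, -0.1, -0.4]
grip_width: 0.998
grip_force: 0.0
```

```bash
python3 - <<'E'
from h import *
g,M=here(); B=rotB(.17)
import pickle
d=cam("wrist"); pickle.dump(d,open("d4.pkl","wb")); cv2.imwrite("pics/w6.png",d["img"])
plan([(cl(0,0,.25),B,-1,.03),(cl(0,0,.2),B,-1,.02)])
E
```

```text
clamp xyz mm [  0.4   2.  323.3] phi 0.169 roterr [ 0.    -0.011 -0.001] F [-0.3 -0.1 -0.4] q [ 0.14  0.2  -0.31  1.46  0.2   1.59 -2.08] w 0.998 0.0 t 12.95
0.13 -0.36 2.44 -0.001 0.003 0.001 -1
0.12 -0.36 2.44 -0.001 0.003 0.001 -1
0.11 -0.36 2.44 -0.001 0.003 0.001 -1
#
-0.00 -0.28 1.64 0.000 -0.000 -0.000 -1
-0.00 -0.28 1.64 0.000 -0.000 -0.000 -1
0.00 -0.28 1.64 0.000 -0.000 -0.000 -1
#
```

Joint 7 is at -2.08, near its limit, so I flip the hand half a turn before working.

Request:
jog_arm(rows="0 0 0 0 0 -0.18 -1; 0 0 0 0 0 -0.18 -1; 0 0 0 0 0 -0.18 -1; 0 0 0 0 0 -0.18 -1; 0 0 0 0 0 -0.18 -1")

```text
time: 13.62
position: [0.571, -0.0038, 0.3073]
tool_rot: [2.878, 0.867, -0.153]
ft_force: [0.0, -0.5, 0.2]
grip_width: 1.001
grip_force: 0.0
```

Request:
jog_arm(rows="0 0 0 0 0 -0.18 -1; 0 0 0 0 0 -0.18 -1; 0 0 0 0 0 -0.18 -1; 0 0 0 0 0 -0.18 -1; 0 0 0 0 0 -0.18 -1")

```text
time: 14.25
position: [0.571, -0.0037, 0.3072]
tool_rot: [2.253, 2.068, -0.229]
ft_force: [-1.0, -0.1, 0.0]
grip_width: 0.999
grip_force: 0.0
```

Request:
jog_arm(rows="0 0 0 0 0 -0.18 -1; 0 0 0 0 0 -0.18 -1; 0 0 0 0 0 -0.18 -1; 0 0 0 0 0 -0.18 -1; 0 0 0 0 0 -0.18 -1")

```text
time: 14.88
position: [0.571, -0.0037, 0.3072]
tool_rot: [1.155, 2.907, -0.262]
ft_force: [-0.1, -0.8, 0.0]
grip_width: 0.998
grip_force: 0.0
```

Request:
jog_arm(rows="0 0 0 0 0 -0.18 -1; 0 0 0 0 0 -0.18 -1; 0 0 0 0 0 -0.08 -1; 0 0 0 0 0 0 -1")

```text
time: 15.38
position: [0.5711, -0.0041, 0.3072]
tool_rot: [-0.5, -3.057, 0.254]
ft_force: [-0.2, 0.1, -0.4]
grip_width: 1.002
grip_force: 0.0
```

```bash
sed -i 's/M=np.array(\[-b,-a,-Z\]).T/M=np.array([b,a,-Z]).T/' h.py; python3 - <<'E'
from h import *
g,M=here(); B=rotB(.17)
import pickle
d=cam("wrist"); pickle.dump(d,open("d4.pkl","wb")); cv2.imwrite("pics/w6.png",d["img"])
plan([(cl(0,0,.25),B,-1,.03),(cl(0,0,.2),B,-1,.02)])
E
```

```text
clamp xyz mm [  2.2   3.4 325.9] phi 0.167 roterr [-0.     0.007 -0.001] F [-0.2  0.1 -0.4] q [ 0.38  0.23 -0.61  1.45  0.27  1.6   1.01] w 1.002 0.0 t 15.375
-0.13 0.35 2.51 0.001 -0.002 -0.000 -1
-0.13 0.35 2.51 0.001 -0.002 -0.000 -1
-0.12 0.36 2.51 0.001 -0.002 -0.000 -1
#
0.00 0.28 1.64 -0.000 0.000 -0.000 -1
0.00 0.28 1.64 -0.000 0.000 -0.000 -1
-0.00 0.28 1.64 -0.000 0.000 -0.000 -1
#
```

View pics/w6.png

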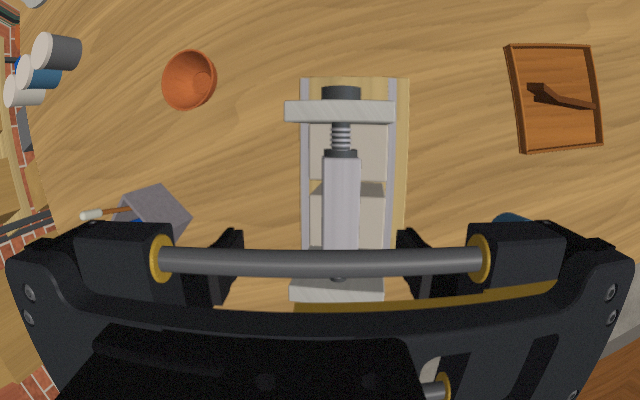

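The wrist view from above shows the sleeve between columns 322 and 360 at row 200, the spacer in the tray at (560,97), and the bowl and brush box untouched. I check the axis against the model.

```bash
python3 - <<'E'
from h import *
import pickle
d=pickle.load(open("d4.pkl","rb")); a,b=ax()
I=cv2.GaussianBlur(d["img"],(3,3),0).astype(float).mean(2)
for r in (165,185,205,230):
    print(r,I[r-2:r+3,314:370].mean(0).round().astype(int).tolist())
    for u in (322.5,360):
        p=atz(d,u,r,.2158,True)-np.array([*C,0]); print("  ",u,(p@a*1e3).round(1),(p@b*1e3).round(1))
for u in (285,395):
    p=atz(d,u,100,.222,True)-np.array([*C,0]); print("jaw",(p@a*1e3).round(1),(p@b*1e3).round(1))
E
```

```text
165 [160, 161, 161, 161, 161, 162, 155, 135, 115, 119, 142, 162, 167, 166, 165, 165, 164, 162, 161, 161, 161, 161, 162, 164, 165, 166, 165, 165, 165, 166, 168, 168, 168, 168, 167, 166, 165, 165, 165, 165, 166, 167, 167, 168, 169, 172, 168, 158, 158, 162, 163, 163, 163, 163, 163, 163]
   322.5 -13.2 38.5
   360 17.7 39.3
185 [143, 141, 135, 128, 121, 114, 105, 97, 98, 117, 144, 163, 167, 165, 165, 164, 164, 162, 161, 161, 161, 162, 164, 165, 166, 166, 167, 166, 166, 167, 169, 169, 168, 168, 167, 166, 165, 165, 165, 166, 167, 167, 167, 169, 169, 161, 140, 115, 104, 103, 103, 103, 103, 104, 104, 103]
   322.5 -13.2 21.6
   360 18.1 22.7
205 [161, 161, 161, 161, 162, 162, 155, 135, 118, 124, 145, 161, 164, 164, 164, 164, 163, 162, 161, 161, 161, 162, 164, 165, 166, 167, 167, 167, 167, 167, 168, 168, 168, 167, 166, 165, 165, 165, 165, 166, 167, 167, 168, 170, 173, 171, 164, 162, 163, 163, 162, 162, 163, 163, 163, 163]
   322.5 -13.1 4.4
   360 18.6 5.7
230 [161, 161, 162, 162, 162, 162, 152, 128, 113, 126, 147, 160, 163, 162, 163, 162, 161, 160, 160, 160, 161, 162, 164, 165, 166, 166, 166, 166, 167, 167, 167, 167, 167, 166, 166, 165, 164, 164, 165, 166, 166, 166, 168, 168, 163, 159, 161, 163, 163, 163, 163, 163, 163, 163, 163, 162]
   322.5 -13.1 -18.0
   360 19.4 -16.3
jaw -43.1 92.4
jaw 44.7 92.3
```

Request:
jog_arm(rows="-0.15 0.35 2.5 0 0 0 -1; -0.1 0.35 2.5 0 0 0 -1; -0.1 0.35 2.5 0 0 0 -1; 0 0.3 1.65 0 0 0 -1; 0 0.3 1.65 0 0 0 -1")

```text
time: 16.05
position: [0.5738, -0.0076, 0.1972]
tool_rot: [-0.504, -3.056, 0.255]
ft_force: [-0.4, -0.2, 0.1]
grip_width: 0.999
grip_force: 0.0
```

Request:
jog_arm(rows="0 0.3 1.65 0 0 0 -0.4; 0 0 0 0 0 0 -0.2; 0 0 0 0 0 0 0; 0 0 0 0 0 0 0; 0 0 0 0 0 0 0")

```text
time: 16.68
position: [0.574, -0.0077, 0.1814]
tool_rot: [-0.504, -3.056, 0.255]
ft_force: [0.4, -0.8, -0.6]
grip_width: 0.543
grip_force: 0.0
```

```bash
python3 - <<'E'
from h import *
here()
E
```

```text
clamp xyz mm [-2.000e-01 -4.000e-01  2.002e+02] phi 0.167 roterr [0.    0.007 0.002] F [ 0.4 -0.8 -0.6] q [ 0.38  0.29 -0.6   1.63  0.31  1.37  0.95] w 0.543 0.0 t 16.675
```

Positioned within 0.5 mm. Now I close with a light grip.

Request:
jog_arm(rows="0 0 0 0 0 0 0.5; 0 0 0 0 0 0 0.5; 0 0 0 0 0 0 0.5; 0 0 0 0 0 0 0.5; 0 0 0 0 0 0 0.5", force=20)

```text
time: 17.3
position: [0.5735, -0.0083, 0.181]
tool_rot: [-0.504, -3.055, 0.256]
ft_force: [-1.3, -2.5, 2.0]
grip_width: 0.364
grip_force: 20.0
```

Request:
jog_arm(rows="0 -0.34 -0.03 0.18 0 0 0.5; 0 -0.34 -0.03 0.18 0 0 0.5; 0 0 0 0 0 0 0.5")

```text
time: 17.68
position: [0.5708, -0.0144, 0.183]
tool_rot: [-0.473, -2.902, 0.796]
ft_force: [-3.3, -4.2, 5.5]
grip_width: 0.366
grip_force: 19.9
```

```bash
python3 - <<'E'
from h import *
here()
E
```

```text
clamp xyz mm [ -1.1   0.4 199.3] phi 0.537 roterr [-0.     0.009 -0.004] F [-3.3 -4.2  5.5] q [ 0.14  0.44 -0.57  1.54  0.61  1.64  0.73] w 0.366 19.86912931781262 t 17.675
```

Request:
jog_arm(rows="0 -0.2 0 0.105 0 0 0.5; 0 -0.2 0 0.105 0 0 0.5; 0 0 0 0 0 0 0.5; 0 0 0 0 0 0 -0.4; 0 0 0 0 0 0 -0.6")

```text
time: 18.3
position: [0.5707, -0.0162, 0.1848]
tool_rot: [-0.455, -2.784, 1.071]
ft_force: [0.1, 0.7, -0.2]
grip_width: 0.513
grip_force: 0.0
```

Request:
jog_arm(rows="0 0 0 0 0 0 -0.6; 0 0 0 0 0 0 -0.6; 0 0 0 0 0 0 -0.6")

```text
time: 18.68
position: [0.5705, -0.0169, 0.1853]
tool_rot: [-0.456, -2.783, 1.073]
ft_force: [0.1, 0.2, -0.1]
grip_width: 0.778
grip_force: 0.0
```

```bash
python3 - <<'E'
from h import *
g,M=here()
ph=np.arctan2(-M[:,2]@ax()[0],-M[2,2])
plan([(cl(0,0,.2),rotB(ph-np.pi/2),-.6,.02)])
E
```

```text
clamp xyz mm [-4.000e-01 -1.000e-01  1.994e+02] phi 0.737 roterr [-0.     0.007 -0.003] F [ 0.1  0.2 -0.1] q [ 0.02  0.54 -0.53  1.48  0.74  1.78  0.66] w 0.778 0.0 t 18.675
-0.00 0.33 -0.04 -0.175 -0.001 -0.000 -0.6
-0.00 0.33 -0.04 -0.175 -0.001 -0.000 -0.6
-0.00 0.33 -0.04 -0.175 -0.001 -0.000 -0.6
-0.00 0.33 -0.04 -0.175 -0.001 -0.000 -0.6
-0.00 0.33 -0.04 -0.175 -0.001 -0.000 -0.6
-0.00 0.34 -0.03 -0.175 -0.001 -0.000 -0.6
-0.00 0.34 -0.03 -0.175 -0.001 -0.000 -0.6
-0.00 0.34 -0.03 -0.175 -0.001 -0.000 -0.6
-0.00 0.34 -0.03 -0.175 -0.001 -0.000 -0.6
#
```

Request:
jog_arm(rows="0 0.33 -0.04 -0.175 0 0 -0.6; 0 0.33 -0.04 -0.175 0 0 -0.6; 0 0.33 -0.04 -0.175 0 0 -0.6; 0 0.33 -0.04 -0.175 0 0 -0.6; 0 0.33 -0.03 -0.175 0 0 -0.6")

```text
time: 19.3
position: [0.5761, -0.0022, 0.1822]
tool_rot: [0.509, 3.073, 0.22]
ft_force: [-1.4, -0.2, -0.5]
grip_width: 0.799
grip_force: 0.0
```

Request:
jog_arm(rows="0 0.33 -0.03 -0.175 0 0 -0.6; 0 0.33 -0.03 -0.175 0 0 -0.6; 0 0.33 -0.03 -0.175 0 0 -0.6; 0 0.33 -0.03 -0.175 0 0 -0.6; 0 0 0 0 0 0 -0.4")

```text
time: 19.92
position: [0.5779, 0.0051, 0.1845]
tool_rot: [0.467, 2.724, 1.214]
ft_force: [0.5, -0.9, -0.9]
grip_width: 0.755
grip_force: 0.0
```

```bash
python3 - <<'E'
from h import *
g,M=here()
plan([(cl(0,0,.2),rotB(.737-np.pi/2),-.6,.02)])
E
```

```text
clamp xyz mm [ -4.1   0.  197.2] phi -0.837 roterr [0.    0.002 0.016] F [ 0.5 -0.9 -0.9] q [ 1.01  0.32 -0.67  1.85 -0.7   1.18  1.92] w 0.755 0.0 t 19.925
-0.00 0.48 0.12 0.003 -0.002 -0.016 -0.6
#
```

Orientation is right. I correct the 5 mm drift, grip, and turn.

Request:
jog_arm(rows="0 0.48 0.1 0 0 -0.016 0; 0 0 0 0 0 0 0.5; 0 0 0 0 0 0 0.5; 0 0 0 0 0 0 0.5; 0 0 0 0 0 0 0.5")

```text
time: 20.55
position: [0.5796, 0.0096, 0.1861]
tool_rot: [0.437, 2.725, 1.2]
ft_force: [3.8, -3.5, -17.3]
grip_width: 0.366
grip_force: 19.9
```

Request:
jog_arm(rows="0 0 0 0 0 0 0.5; 0 0 0 0 0 0 0.5; 0 0 0 0 0 0 0.5")

```text
time: 20.92
position: [0.5796, 0.0097, 0.1861]
tool_rot: [0.437, 2.725, 1.2]
ft_force: [4.0, -4.1, -16.9]
grip_width: 0.365
grip_force: 19.9
```

```bash
python3 - <<'E'
from h import *
here()
E
```

```text
clamp xyz mm [ 8.000e-01 -1.000e-01  1.989e+02] phi -0.83 roterr [-0.     0.001 -0.007] F [  4.   -4.1 -16.9] q [ 1.    0.32 -0.67  1.85 -0.7   1.17  1.93] w 0.365 19.93407568166731 t 20.925
```

Request:
jog_arm(rows="0 -0.34 -0.03 0.18 0 0 0.5; 0 -0.34 -0.03 0.18 0 0 0.5; 0 -0.34 -0.03 0.18 0 0 0.5; 0 -0.34 -0.03 0.18 0 0 0.5")

```text
time: 21.42
position: [0.5748, -0.0029, 0.1803]
tool_rot: [0.498, 3.078, 0.163]
ft_force: [0.4, -2.0, -32.7]
grip_width: 0.365
grip_force: 20.0
```

```bash
python3 - <<'E'
from h import *
g,M=here()
plan([(cl(0,0,.2),rotB(.74),.5,.02)])
E
```

```text
clamp xyz mm [ -0.6   0.6 199.1] phi -0.106 roterr [ 0.    -0.002 -0.004] F [  0.4  -2.  -32.7] q [ 0.6   0.22 -0.65  1.71  0.03  1.22  1.2 ] w 0.365 20.003621820069384 t 21.425
-0.01 -0.31 -0.04 0.169 0.001 0.001 0.5
-0.01 -0.31 -0.04 0.169 0.001 0.001 0.5
-0.01 -0.31 -0.05 0.169 0.001 0.001 0.5
-0.01 -0.32 -0.05 0.169 0.001 0.001 0.5
-0.01 -0.32 -0.05 0.169 0.001 0.001 0.5
#
```

Request:
jog_arm(rows="0 0 0.2 0 0 0 0.5; 0 -0.32 0 0.17 0 0 0.5; 0 -0.32 -0.03 0.17 0 0 0.5")

```text
time: 21.8
position: [0.5721, -0.0092, 0.1803]
tool_rot: [-0.496, -3.043, 0.359]
ft_force: [-6.1, -9.5, -22.4]
grip_width: 0.366
grip_force: 20.0
```

```bash
python3 - <<'E'
from h import *
g,M=here()
plan([(cl(0,0,.2),rotB(.74),.5,.02)])
E
```

```text
clamp xyz mm [ -1.    1.  198.8] phi 0.235 roterr [ 0.    -0.001 -0.002] F [ -6.1  -9.5 -22.4] q [ 0.36  0.32 -0.64  1.62  0.39  1.41  0.9 ] w 0.366 20.003188010305166 t 21.8
-0.03 -0.29 -0.07 0.168 0.000 0.001 0.5
-0.03 -0.30 -0.08 0.168 0.000 0.001 0.5
-0.03 -0.31 -0.08 0.168 0.000 0.001 0.5
#
```

Request:
jog_arm(rows="0 -0.1 0.2 0 0 0 0.5; 0 -0.32 0 0.17 0 0 0.5; 0 -0.32 0 0.17 0 0 0.5; 0 -0.32 0 0.17 0 0 0.5; 0 0 0 0 0 0 0.5")

```text
time: 22.42
position: [0.5689, -0.0183, 0.1846]
tool_rot: [-0.451, -2.782, 1.095]
ft_force: [-6.6, -12.2, 2.4]
grip_width: 0.367
grip_force: 20.1
```

```bash
python3 - <<'E'
from h import *
g,M=here()
E
```

```text
clamp xyz mm [ -2.1   1.2 198.6] phi 0.75 roterr [ 0.    -0.002 -0.003] F [ -6.6 -12.2   2.4] q [ 0.04  0.55 -0.56  1.49  0.76  1.79  0.64] w 0.367 20.061807748441794 t 22.425
```

Request:
jog_arm(rows="0 0 0 0 0 0 -0.2; 0 0 0 0 0 0 -0.6; 0 0 0 0 0 0 -0.6; 0 0 0 0 0 0 -0.6; 0 0 0 0 0 0 -0.6")

```text
time: 23.05
position: [0.5718, -0.0142, 0.184]
tool_rot: [-0.45, -2.8, 1.075]
ft_force: [0.1, -0.8, 0.5]
grip_width: 0.777
grip_force: 0.0
```

Request:
jog_arm(rows="0 0.4 -0.04 -0.175 0 0 -0.6; 0 0.38 -0.04 -0.175 0 0 -0.6; 0 0.38 -0.04 -0.175 0 0 -0.6; 0 0.38 -0.03 -0.175 0 0 -0.6; 0 0.38 -0.03 -0.175 0 0 -0.6")

```text
time: 23.68
position: [0.5779, 0.0027, 0.1797]
tool_rot: [0.489, 3.064, 0.224]
ft_force: [-0.8, -0.2, -0.8]
grip_width: 0.798
grip_force: 0.0
```

Request:
jog_arm(rows="0 0.38 0 -0.175 0 0 -0.6; 0 0.38 0 -0.175 0 0 -0.6; 0 0.38 0 -0.175 0 0 -0.6; 0 0.38 0 -0.175 0 0 -0.5; 0 0 0 0 0 0 -0.4")

```text
time: 24.3
position: [0.5804, 0.0121, 0.1818]
tool_rot: [0.444, 2.718, 1.217]
ft_force: [0.4, -0.2, -0.0]
grip_width: 0.722
grip_force: 0.0
```

```bash
python3 - <<'E'
from h import *
g,M=here()
plan([(cl(-.0005,0,.199),rotB(.75-np.pi/2),-.6,.02)])
E
```

```text
clamp xyz mm [ 3.300e+00 -1.000e-01  1.944e+02] phi -0.842 roterr [-0.     0.002 -0.   ] F [ 0.4 -0.2 -0. ] q [ 1.06  0.35 -0.74  1.86 -0.68  1.15  1.92] w 0.722 0.0 t 24.3
0.00 0.05 -0.59 0.021 -0.002 0.000 -0.6
#
```

Request:
jog_arm(rows="0 0.05 -0.55 0.021 0 0 0; 0 0 0 0 0 0 0.5; 0 0 0 0 0 0 0.5; 0 0 0 0 0 0 0.5; 0 0 0 0 0 0 0.5")

```text
time: 24.92
position: [0.58, 0.0096, 0.1855]
tool_rot: [0.438, 2.735, 1.18]
ft_force: [2.7, -3.7, -13.0]
grip_width: 0.368
grip_force: 19.9
```

Request:
jog_arm(rows="0 0 0 0 0 0 0.5; 0 0 0 0 0 0 0.5; 0 -0.34 0 0.18 0 0 0.5; 0 -0.34 0 0.18 0 0 0.5")

```text
time: 25.42
position: [0.5778, 0.0038, 0.1809]
tool_rot: [0.477, 2.953, 0.677]
ft_force: [5.6, -0.2, -31.2]
grip_width: 0.367
grip_force: 20.0
```

```bash
python3 - <<'E'
from h import *
g,M=here()
plan([(cl(-.0005,0,.199),rotB(.2),.5,.02)])
E
```

```text
clamp xyz mm [  0.4  -0.2 198. ] phi -0.452 roterr [ 0.    -0.001 -0.005] F [  5.6  -0.2 -31.2] q [ 0.86  0.22 -0.71  1.79 -0.34  1.13  1.56] w 0.367 19.96109941413124 t 25.425
0.01 -0.32 -0.06 0.163 0.001 0.001 0.5
0.01 -0.32 -0.06 0.163 0.001 0.001 0.5
0.01 -0.33 -0.05 0.163 0.001 0.001 0.5
0.01 -0.33 -0.05 0.163 0.001 0.001 0.5
#
```

Request:
jog_arm(rows="0 0 0.25 0 0 0 0.5; 0 -0.34 0 0.18 0 0 0.5; 0 -0.34 0 0.18 0 0 0.5; 0 -0.34 0 0.18 0 0 0.5")

```text
time: 25.92
position: [0.5737, -0.007, 0.1778]
tool_rot: [-0.503, -3.084, 0.144]
ft_force: [-7.3, -9.4, -18.7]
grip_width: 0.37
grip_force: 20.0
```

```bash
python3 - <<'E'
from h import *
g,M=here(); print(ctrl.get_state()["torque"])
E
```

```text
clamp xyz mm [ -1.    0.3 196.7] phi 0.093 roterr [ 0.    -0.002 -0.002] F [ -7.3  -9.4 -18.7] q [ 0.49  0.28 -0.68  1.66  0.26  1.32  1.  ] w 0.37 19.996405616984703 t 25.925
[-1.22415767  1.39616709 -0.0561145 ]
```

Request:
jog_arm(rows="0 -0.1 0 0.05 0 0 0.5; 0 -0.2 0 0.09 0 0 0.5; 0 -0.2 0 0.09 0 0 0.5; 0 0 0 0 0 0 0.5")

```text
time: 26.42
position: [0.572, -0.0118, 0.1787]
tool_rot: [-0.488, -3.012, 0.49]
ft_force: [-3.6, -12.8, -3.6]
grip_width: 0.365
grip_force: 20.0
```

```bash
python3 - <<'E'
from h import *
g,M=here(); print(ctrl.get_state()["torque"])
E
```

```text
clamp xyz mm [ -1.8   0.3 196.7] phi 0.322 roterr [ 0.    -0.001 -0.003] F [ -3.6 -12.8  -3.6] q [ 0.33  0.36 -0.66  1.6   0.48  1.47  0.83] w 0.365 19.953182938043028 t 26.425
[-2.11177832  0.58915234  0.0378434 ]
```

Request:
jog_arm(rows="0 -0.1 0 0.06 0 0 0.5; 0 0 0 0 0 0 0.5; 0 0 0 0 0 0 0; 0 0 0 0 0 0 -1; 0 0 0 0 0 0 -1")

```text
time: 27.05
position: [0.5744, -0.0049, 0.1803]
tool_rot: [-0.479, -3.0, 0.558]
ft_force: [-0.5, -0.1, -0.3]
grip_width: 0.622
grip_force: 0.0
```

Request:
jog_arm(rows="0 0 0 0 0 0 -1; 0 0 0 0 0 0 -1; 0 0 0 0 0 0 -1; 0 0 0 0 0 0 -1; 0 0 0 0 0 0 -1")

```text
time: 27.68
position: [0.5744, -0.0066, 0.1798]
tool_rot: [-0.48, -2.998, 0.56]
ft_force: [-0.4, 0.7, -0.3]
grip_width: 0.992
grip_force: 0.0
```

Request:
jog_arm(rows="0 0 -2 0 0 0 -1; 0 0 -3 0 0 0 -1; 0 0 -4 0 0 0 -1; 0 0 -4 0 0 0 -1; 0 0 0 0 0 0 -1")

```text
time: 28.3
position: [0.5899, 0.0411, 0.3055]
tool_rot: [-0.479, -3.007, 0.556]
ft_force: [-0.1, 0.4, -0.6]
grip_width: 1.0
grip_force: 0.0
```

```bash
python3 - <<'E'
from h import *
import pickle
here(); d=cam("wrist"); S=cam("scene"); pickle.dump((d,S),open("d5.pkl","wb")); a,b=ax()
# scan along clamp y at mould top x=-35 mm and +35, and along bed to the jaw outer faces
def pf(d,p,fish):
    c=Rm(d).T@(p-d["origin"]); f=200/np.tan(np.radians(d["vertical_fov"])/2)
    if not fish: return f*c[0]/c[2]+d["cx"],f*c[1]/c[2]+d["cy"]
    h=np.hypot(c[0],c[1]); k=f*np.arctan2(h,c[2])/h; return d["cx"]+k*c[0],d["cy"]+k*c[1]
def scan(d,x,z,ys,fish):
    I=d["img"].mean(2).astype(np.float32)
    uv=np.array([pf(d,cl(x,y,z),fish) for y in ys],np.float32)
    return cv2.remap(I,uv[:,:1],uv[:,1:],1)[:,0].round().astype(int).tolist()
ys=np.arange(-.03,.0301,.0015)
for x in(-.036,.036,-.042): print("scene mould",x,scan(S,x,.122,ys,False),"before",scan(pickle.load(open("d3.pkl","rb"))["scene"],x,.122,ys,False))
ys=np.arange(.070,.1061,.0015)
d4=pickle.load(open("d4.pkl","rb"))
for x in(-.03,.03): print("jaw near",x,scan(d,x,.222,ys,True),"before",scan(d4,x,.222,ys,True))
E
```

```text
clamp xyz mm [ 54.7   0.4 323.3] phi 0.364 roterr [ 0.    -0.013 -0.006] F [-0.1  0.4 -0.6] q [ 0.21  0.37 -0.68  1.34  0.5   1.75  0.81] w 1.0 0.0 t 28.3
scene mould -0.036 [182, 181, 180, 179, 179, 181, 181, 182, 181, 180, 180, 180, 180, 180, 180, 181, 179, 173, 165, 158, 154, 162, 172, 176, 178, 178, 178, 178, 178, 179, 178, 180, 181, 181, 180, 179, 179, 180, 182, 182, 182] before [175, 175, 176, 176, 176, 174, 173, 175, 176, 176, 175, 173, 166, 148, 127, 114, 106, 104, 104, 104, 103, 103, 104, 108, 115, 132, 150, 162, 171, 173, 174, 174, 174, 173, 173, 174, 176, 176, 176, 176, 176]
scene mould 0.036 [68, 66, 67, 69, 77, 90, 107, 129, 152, 172, 183, 186, 187, 185, 184, 184, 184, 184, 182, 179, 174, 160, 145, 135, 127, 115, 101, 87, 73, 62, 63, 66, 75, 90, 115, 141, 163, 177, 187, 188, 188] before [119, 143, 161, 177, 181, 182, 181, 180, 179, 179, 179, 179, 177, 169, 157, 144, 135, 135, 137, 135, 136, 133, 129, 127, 123, 112, 93, 77, 67, 58, 60, 62, 74, 90, 115, 141, 160, 169, 174, 175, 175]
scene mould -0.042 [172, 173, 173, 171, 175, 172, 172, 171, 170, 170, 172, 170, 171, 171, 1
[... 192 characters left out ...]
168, 162, 155, 138, 122, 110, 104, 104, 103, 103, 103, 102, 102, 107, 115, 130, 143, 155, 163, 163, 161, 163, 163, 162, 163, 163, 162, 164, 164, 164, 164]
jaw near -0.03 [161, 162, 162, 159, 159, 157, 158, 158, 159, 147, 134, 135, 131, 130, 128, 128, 128, 130, 131, 128, 128, 132, 131, 125, 124] before [147, 146, 142, 107, 150, 162, 164, 166, 164, 163, 162, 160, 162, 163, 160, 138, 145, 143, 145, 145, 147, 146, 146, 144, 145]
jaw near 0.03 [161, 163, 161, 162, 163, 165, 162, 163, 161, 144, 130, 132, 129, 132, 129, 129, 130, 130, 131, 130, 128, 129, 131, 129, 129] before [164, 159, 98, 111, 159, 166, 169, 170, 167, 170, 172, 172, 172, 171, 164, 143, 152, 150, 151, 151, 152, 152, 151, 152, 152]
```

```bash
python3 -c "
from bench import ticket
print(ticket.close_job())"
```

```text
the job is handed in; nothing more can be done
None
```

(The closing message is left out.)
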